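# Tighten the filter holder's lid crosswise in two rounds

### The job

Close the lid of the filter holder by its four crank-handled screws: tighten them clockwise in crosswise order (after each screw the one opposite, then the other pair), in two rounds. In the first round make every screw just snug, about 0.2 newton metres while turning (6 newtons at the handle peg); in the second tighten each to about 0.5 newton metres (15 newtons at the peg), no more. Do not lean on the lid, and leave the bottles and the dish where they are.

Things in the scene. Friction and masses are not known exactly. Their poses are not given: they have to be found in the camera images.
- holder: Round aluminium filter holder standing fixed on the bench: foot, bowl, and a 184 mm flange with a black rubber gasket, whose top is 60 mm above the bench. Origin: centre of its underside; z up. A short hose stub points to its -y; two steel pins at its +x and -x rim stand 14 mm above the gasket and locate the lid.
- lid: Round steel cover plate, 174 mm across and 12 mm thick, already lying loose on the gasket, with a small round sight glass in the middle (3 mm higher) and notches at the two pins. Origin: centre of its underside (60 mm above the bench); same axes as the holder. The gasket yields by well under 1 mm as the screws press on it.
- screw1: Screw 1 of 4, far left (+x, +y) of the lid in the holder's frame, across from screw 3. Captive. 30 mm collar that presses on the lid; a crank arm along body x (12 mm wide, top 17 mm above the origin) ends in an upright round black handle peg, 14 mm thick, 34 mm off the axis, 17 to 48 mm above the origin. Origin: centre of the collar's underside; z up.
- screw2: Screw 2 of 4, near left (-x, +y) of the lid in the holder's frame, across from screw 4. Like screw 1. All four stand at the corners of a 96 mm square about the centre, cranks pointing outward. Clockwise from above is tighter: each sinks 1.2 mm per radian, and stays where it is left.
- screw3: Screw 3 of 4, near right (-x, -y) of the lid in the holder's frame, across from screw 1. Like screw 1. Each collar starts unevenly 0.3 to 1.5 mm clear of the lid: 0.25 to 1.25 rad of free turning, too little to see or measure, at about 0.06 N m (2 N at the peg).
- screw4: Screw 4 of 4, far right (+x, -y) of the lid in the holder's frame, across from screw 2. Like screw 1. Once a collar touches, the torque while turning climbs by about 0.6 N m per radian (1 rad past touching is too much). Mostly friction: when turning stops, only about half of the reaction is left on a hand that stays.
- buffer_bottle: White plastic bottle with a screw cap, 52 mm wide, 105 mm tall, standing behind the holder; origin at the centre of its underside. A bystander.
- amber_bottle: Brown bottle with a black cap, 48 mm wide, 95 mm tall, standing behind the holder; origin at the centre of its underside. A bystander.
- petri: Round covered dish, 84 mm across, 16 mm high, lying flat left of the holder; origin at the centre of its underside. A bystander.

How it is judged:
On the way:
1. First round: all four screws snug, each pressing on the lid with 4 to 28 N (contact force between screw1 and lid between 4 and 28 N and contact force between screw2 and lid between 4 and 28 N and contact force between screw3 and lid between 4 and 28 N and contact force between screw4 and lid between 4 and 28 N), for 0.2 s.
At the end, for the whole second after the job is handed in: Every screw presses on the lid with 28 to 65 N (0.5 newton metres gives about 45 N), the lid lies at rest on its gasket, level within 0.01 rad, and the bottles and the dish stand within 20 mm of where they were (contact force between screw1 and lid between 28 and 65 N and contact force between screw2 and lid between 28 and 65 N and contact force between screw3 and lid between 28 and 65 N and contact force between screw4 and lid between 28 and 65 N and angle between lid's own z axis and vertical below 0.01 rad and linear speed of lid below 0.02 m/s and distance of each of buffer_bottle, amber_bottle, petri from where it was at the start of the episode below 0.02 m); the robot touches nothing.
It fails at once if Not crosswise: two neighbours press on the lid (over 3 N) while both others stand clear of it, or press over 33 N while both others press under 26 N ((contact force between each of screw1, screw2 and lid above 3 N and z of each of screw3, screw4 in the frame of lid above 0.0122 m) or (contact force between each of screw2, screw3 and lid above 3 N and z of each of screw4, screw1 in the frame of lid above 0.0122 m) or (contact force between each of screw3, screw4 and lid above 3 N and z of each of screw1, screw2 in the frame of lid above 0.0122 m) or (contact force between each of screw4, screw1 and lid above 3 N and z of each of screw2, screw3 in the frame of lid above 0.0122 m) or (contact force between each of screw1, screw2 and lid above 33 N and contact force between each of screw3, screw4 and lid below 26 N) or (contact force between each of screw2, screw3 and lid above 33 N and contact force between each of screw4, screw1 and lid below 26 N) or (contact force between each of screw3, screw4 and lid above 33 N and contact force between each of screw1, screw2 and lid below 26 N) or (contact force between each of screw4, screw1 and lid above 33 N and contact force between each of screw2, screw3 and lid below 26 N)).
It fails at once if A screw is tightened hard (over 42 N on the lid) while another still stands clear of the lid ((contact force between screw1 and lid above 42 N and z of any of screw2, screw3, screw4 in the frame of lid above 0.0122 m) or (contact force between screw2 and lid above 42 N and z of any of screw3, screw4, screw1 in the frame of lid above 0.0122 m) or (contact force between screw3 and lid above 42 N and z of any of screw4, screw1, screw2 in the frame of lid above 0.0122 m) or (contact force between screw4 and lid above 42 N and z of any of screw1, screw2, screw3 in the frame of lid above 0.0122 m)).
It fails at once if A screw is overtightened: it presses on the lid with over 95 N (contact force between any of screw1, screw2, screw3, screw4 and lid above 95 N).
It fails at once if The robot leans on the lid with over 20 N (contact force between any of the arm, the fingers and lid above 20 N).
It fails at once if A bystander (either bottle or the dish) is shifted by over 20 mm (distance of any of buffer_bottle, amber_bottle, petri from where it was at the start of the episode above 0.02 m).
It also fails if it takes over 72 s, if anything falls off the work surface, if the arm or the gripper's body presses on something with over 40 N, if the wrist force passes 120 N, or if a joint passes its speed limit or range.

### The arm

A 7-joint arm with a two-finger parallel gripper is mounted at the origin on a cart in front of the work surface, level with it; the furniture and walls round the work are solid. World frame = base frame: x ahead of the robot, y to its left, z up, the work surface at z = 0. Lengths are in m, angles in rad, forces in N, time in s.
With the tool pointing down it reaches from about 0.4 to 0.875 m from the base axis. Payload 19.3 kg.
Tool frame: the origin (TCP) lies midway between the tips of the shut fingers; the grasp point (between the pads) lies bot.tcp_to_grasp behind it (bot.tcp_to_grasp is the distance from the TCP to the grasp point, in m); z points along the fingers, y is the line along which they close (so a half turn about z gives the same grasp; the last joint's range is limited). The gripper opens to 85 mm and grips with 20 to 120 N. Pads are 22 mm wide; open, the fingers measure 114 mm over their backs; the gripper's body (76 mm by 85 mm) begins 54 mm behind the grasp point. The pads swing forward as they close: fully open they stand 13 mm farther back than shut.
Start: joints at [-1.177, 0.521, -0.036, 1.599, 0.021, 1.021, -0.113], TCP at [0.28, 0.559, 0.206] pointing down, gripper open.
Joint ranges: [-2.91, 2.91], [-0.3, 2.13], [-1.5, 1.42], [0.17, 2.43], [-1.26, 4.41], [0.16, 1.93], [-2.52, 2.52]. Speed limits (rad/s): [1.89, 1.89, 2.39, 2.39, 3.01, 3.01, 3.01].

### API

Orientations are given as [roll, pitch, yaw] about the fixed x, y, z axes, in that order (R = Rz(yaw) Ry(pitch) Rx(roll)).
In Python, from workcell import observe, imaging, bot gives the robot as it stands.
- The arm moves only by the tool send_rows, never from a script. Its argument "plan" is text: rows parted by semicolons, each of 7 numbers parted by spaces: the shift along the tool's x, y, z in m, then the turn, a rotation vector about the tool's x, y, z in degrees, then the finger opening in m, from 0 to 0.0854. In form: dx dy dz rx ry rz claw; .... A call has 1 to 10 rows; each row is the pose to reach, as a shift and turn from the pose commanded when the call began, along the tool's axes at that moment; what a row does not reach only later rows make up. A row lasts 1/12 s, in which the tool goes at most 41.7 mm and 7.16 degrees, less where a joint would pass 70% of its speed; a pose out of reach is approached as far as the arm can. A call with a gripper value outside its range is refused whole. The fingers move at their own pace and stop on an object; "grip_force" is the grip in N (left out, the last holds). Time passes only in rows, so rows that repeat a pose let the fingers close. It gives the time, the measured TCP pose, the force, the opening and the grip force at its end, in the units of the state.
- observe(): the state, without advancing time (a new reading comes with each control period).
- imaging.grab_frame(name): name is "scene" or "top" or "wrist"; returns a dict with "color" (480x640x3 uint8, red, green, blue), "fx", "fy", "cx", "cy" (pixels), "eye" and "orientation" of the camera in the world; the wrist camera has in their place "tool_from_camera" (4x4, takes a point from camera to tool coordinates, whose origin is the TCP and whose axes are the flange's). Camera axes: x right, y down, z forward; pixel columns grow to the right and rows downward; lengths in m; the calibration is good to about 2 mm. A picture is of the moment at which its call begins: read the wrist's pose just before it. There is no depth.
- bot.job_done(): hands the job in; it is judged then, once.
The state is a dict: "clock": time; "qpos": joint angles; "qd": joint speeds; "joint_efforts": joint torques, N m; "position": TCP position; "tool_rot": TCP orientation; "force": force on the tool from outside, world axes, zero at the start; "moment": the same for the moment, N m; "grip_width": finger opening in m; "finger_force": force on a finger pad.
Only numpy, scipy, OpenCV 4.12 (cv2) and the standard library are available. Lean on these libraries where they do the work, as an engineer would, in place of code of your own. Each camera call takes 0.05 s, during which the arm holds its last target. There are 200 camera calls.

## Working session

There is one attempt and no reset: what is moved stays moved. The work goes in short steps, Python scripts to look and compute and a tool call to move; the robot and the scene stay as the last step left them, time stands still between calls to the robot, and variables do not carry over. Pictures are saved under pics/ and viewed, at most 10 in all, crops included, and the job is handed in when it is done.

Besides the shell and the picture viewer there is one more tool, called after "Request:" as a command line: name --argument value ..., lists and objects as JSON in quotes. send_rows: Moves the arm, as the interface text tells. Its arguments: {"type":"object","properties":{"plan":{"type":"string"},"grip_force":{"type":"number"}},"required":["plan"]}

```bash
ls; mkdir -p pics
python3 - <<'E'
from workcell import observe, imaging, bot
import cv2
print(observe()); print(bot.tcp_to_grasp)
for n in ["top","scene"]:
    f=imaging.grab_frame(n); cv2.imwrite(f"pics/{n}0.png",f["color"][:,:,::-1]); print({k:v for k,v in f.items() if k!="color"})
E
```

```text
pics
{'clock': 0.0, 'qpos': array([-1.17720793,  0.52201779, -0.03630732,  1.59996243,  0.02118783,
        1.02111871, -0.11281745]), 'qd': array([ 0.00109966,  0.00061691, -0.00043902, -0.00204614,  0.00141752,
        0.00079091, -0.0003472 ]), 'joint_efforts': array([ 1.29288455e-03, -9.27109408e+01,  1.98048055e+00, -3.69885671e+01,
        1.78814266e-02,  9.08130925e-03,  7.87930190e-06]), 'position': array([0.2794716 , 0.5586432 , 0.20523994]), 'tool_rot': array([-3.14047374e+00,  7.94617843e-05,  2.67775228e+00]), 'force': array([0.50957791, 0.89789623, 0.13040879]), 'moment': array([-0.00742381, -0.02455308, -0.03683204]), 'finger_force': 0.0, 'grip_width': 0.0855147262433759}
0.0187
{'fx': 497.8672837150632, 'fy': 497.8672837150632, 'cx': 318.04750406916537, 'cy': 247.38009474819665, 'eye': array([ 0.47579895, -0.17716727,  0.92815168]), 'orientation': array([-3.04247438, -0.01508664, -1.54902188])}
{'fx': 548.7700013797272, 'fy': 548.7700013797272, 'cx': 323.6195855816749, 'cy': 238.02491178634804, 'eye': array([0.19932916, 0.34458037, 0.63081018]), 'orientation': array([-2.26300040e+00, -1.66382556e-03, -2.52367145e+00])}
```

View pics/top0.png

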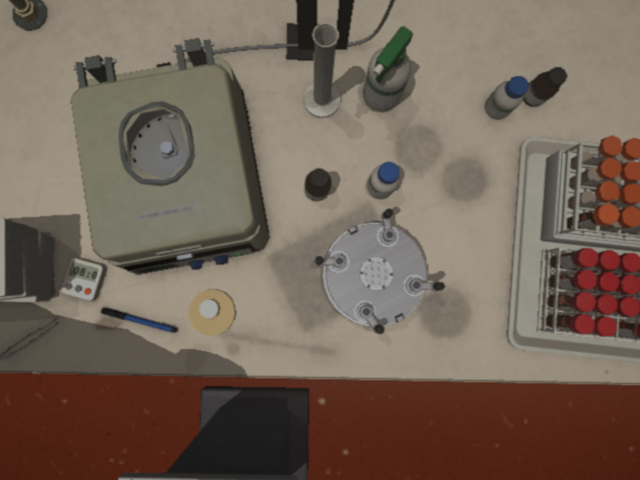

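View pics/scene0.png

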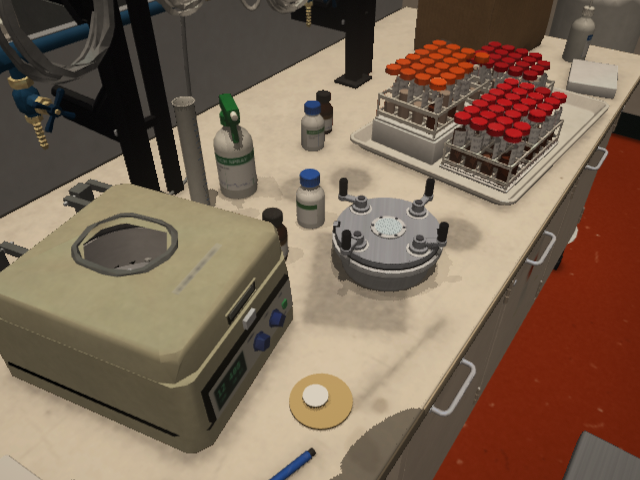

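Top view: holder centre is near px (376,273). Screws are at about (340,260), (388,237), (416,285) and (367,311), with pegs further outward, and the pin notches are at (352,230) and (400,317). The bottles sit at (318,184) and (386,180), the dish at (212,312). Next I'll segment the pegs in both views.

```bash
cat > h.py <<'E'
import numpy as np, cv2
from scipy.spatial.transform import Rotation as Rn
from workcell import observe, imaging, bot
def ray(f,u,v):
    d=Rn.from_euler('xyz',f["orientation"]).as_matrix()@np.array([(u-f["cx"])/f["fx"],(v-f["cy"])/f["fy"],1]); return np.array(f["eye"]),d
def onplane(f,u,v,z):
    e,d=ray(f,u,v); return e+d*(z-e[2])/d[2]
def proj(f,p):
    c=Rn.from_euler('xyz',f["orientation"]).as_matrix().T@(np.array(p)-f["eye"]); return f["fx"]*c[0]/c[2]+f["cx"],f["fy"]*c[1]/c[2]+f["cy"]
E
python3 - <<'E'
from h import *
t=imaging.grab_frame("top"); s=imaging.grab_frame("scene")
ims=[]
for n,f,(x0,y0,w,h) in (("top",t,(300,195,160,150)),("scene",s,(315,165,150,135))):
    c=f["color"]; g=c.max(2)
    m=(g<48).astype(np.uint8); m2=np.zeros_like(m); m2[y0:y0+h,x0:x0+w]=m[y0:y0+h,x0:x0+w]
    k,l,st,ce=cv2.connectedComponentsWithStats(m2)
    for i in range(1,k):
        if st[i,4]>15: print(n,st[i],ce[i].round(1), onplane(f,*ce[i],0.108).round(4))
    ims.append(cv2.resize(c[y0:y0+h,x0:x0+w],(390,600*390//640 if 0 else int(390*h/w)),interpolation=cv2.INTER_CUBIC))
H=max(i.shape[0] for i in ims); out=np.hstack([np.pad(i,((0,H-i.shape[0]),(0,10),(0,0))) for i in ims])
cv2.imwrite("pics/crop.png",out[:,:,::-1]); print(out.shape)
E
```

```text
top [384 210   8   8  50] [387.6 213.4] [ 0.6173 -0.3026  0.108 ]
top [317 257   6   7  28] [319.5 259.9] [ 0.537  -0.1906  0.108 ]
top [434 283   9   7  53] [437.9 285.7] [ 0.4987 -0.3868  0.108 ]
top [375 325   8   8  37] [378.7 328.3] [ 0.4273 -0.2896  0.108 ]
scene [340 178   8  18 119] [343.1 186.6] [ 0.6159 -0.2995  0.108 ]
scene [425 179  10  17 121] [429.4 187. ] [ 0.497 -0.383  0.108]
scene [438 222  11  20 160] [442.5 231.7] [ 0.4261 -0.2869  0.108 ]
scene [341 230  10  20 168] [345.9 239.7] [ 0.5347 -0.1859  0.108 ]
scene [348 255  53  15  61] [372.1 264.9] [ 0.474  -0.1613  0.108 ]
(365, 800, 3)
```

View pics/crop.png

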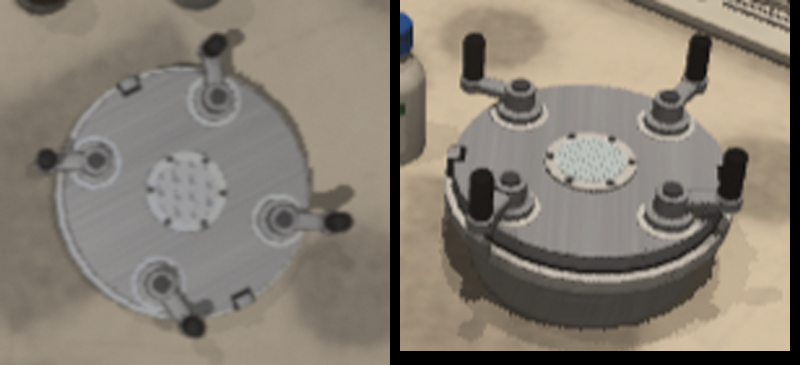

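Left crop: hubs at crop px (217,98), (96,159), (284,218), (160,285); black pegs at (214,45), (46,159), (338,222), (193,325). Right crop: the same hubs at (521,88), (511,180), (669,98), (672,190). The cranks aren't exactly radial, so I'll triangulate the hubs and pegs.

Run:
```python
from h import *
t=imaging.grab_frame("top"); s=imaging.grab_frame("scene")
def tri(a,b):
    A=[];B=[]
    for f,p in ((t,a),(s,b)):
        e,d=ray(f,*p); d/=np.linalg.norm(d); P=np.eye(3)-np.outer(d,d); A.append(P);B.append(P@e)
    return np.linalg.lstsq(np.vstack(A),np.hstack(B),rcond=None)[0]
k=390/160;q=2.6
T=lambda x,y:((x+.5)/k+300-.5,(y+.5)/k+195-.5); S=lambda x,y:((x-400+.5)/q+315-.5,(y+.5)/q+165-.5)
hub={4:((217,98),(521,88)),1:((96,159),(511,180)),3:((284,218),(669,98)),2:((160,285),(672,190))}
peg={4:((387.6,213.4),(343.1,186.6)),1:((319.5,259.9),(345.9,239.7)),3:((437.9,285.7),(429.4,187)),2:((378.7,328.3),(442.5,231.7))}
H={}
for i in (1,2,3,4):
    a,b=hub[i]; H[i]=tri(T(*a),S(*b)); p=tri(*peg[i])
    pt=onplane(t,*peg[i][0],.116); ps=onplane(s,*peg[i][1],.105); ht=onplane(t,*T(*a),.090)
    print(i,"hubtri",H[i].round(4),"hubtop",ht[:2].round(4),"pegtri",p.round(4),"pegT",pt[:2].round(4),"pegS",ps[:2].round(4)); H[i]=ht
c=sum(H.values())/4; print("c",c)
an=[np.arctan2(*(H[i]-c)[[1,0]])-a for i,a in zip((1,2,3,4),np.radians([45,135,-135,-45]))]
an=np.angle(np.exp(1j*np.array(an))); print(an, [np.linalg.norm(H[i]-c) for i in H]); y=an.mean()
for i,a in zip((1,2,3,4),np.radians([45,135,-135,-45])): print(i,(c[:2]+.0679*np.array([np.cos(y+a),np.sin(y+a)])).round(4))
```

```text
1 hubtri [ 0.5385 -0.224   0.0921] hubtop [ 0.5389 -0.224 ] pegtri [ 0.5374 -0.1906  0.1036] pegT [ 0.5363 -0.1905] pegS [ 0.5367 -0.189 ]
2 hubtri [ 0.4538 -0.2687  0.0949] hubtop [ 0.4533 -0.2695] pegtri [ 0.4271 -0.29    0.1054] pegT [ 0.4277 -0.2885] pegS [ 0.4274 -0.2904]
3 hubtri [ 0.501  -0.3544  0.0912] hubtop [ 0.501  -0.3547] pegtri [ 0.4989 -0.3876  0.1047] pegT [ 0.4985 -0.3847] pegS [ 0.4988 -0.3871]
4 hubtri [ 0.5834 -0.3072  0.0923] hubtop [ 0.5835 -0.3077] pegtri [ 0.618  -0.3031  0.1052] pegT [ 0.616  -0.3015] pegS [ 0.6182 -0.3032]
c [ 0.51918848 -0.288956    0.09      ]
[0.49030044 0.49786387 0.51612356 0.50232326] [np.float64(0.06790080026309661), np.float64(0.0687422225761198), np.float64(0.06820893515955889), np.float64(0.06698392546591982)]
1 [ 0.5382 -0.2238]
2 [ 0.454  -0.2699]
3 [ 0.5002 -0.3541]
4 [ 0.5844 -0.308 ]
```

Request:
send_rows --plan "-0.290 -0.312 -0.025 0 0 61 0.024; -0.290 -0.312 -0.025 0 0 61 0.024; -0.290 -0.312 -0.025 0 0 61 0.024; -0.290 -0.312 -0.025 0 0 61 0.024; -0.290 -0.312 -0.025 0 0 61 0.024; -0.290 -0.312 -0.025 0 0 61 0.024; -0.290 -0.312 -0.025 0 0 61 0.024; -0.290 -0.312 -0.025 0 0 61 0.024; -0.290 -0.312 -0.025 0 0 61 0.024; -0.290 -0.312 -0.025 0 0 61 0.024"

```text
clock: 1.13
position: [0.3966, 0.1579, 0.2305]
tool_rot: [3.141, -0.001, 1.608]
force: [1.7, 0.2, 0.5]
grip_width: 0.024
finger_force: 0.0
```

```bash
cat >> h.py <<'E'
AX={1:(.5382,-.2238),2:(.454,-.2699),3:(.5002,-.3541),4:(.5844,-.308)}
def rel(pos,yaw_deg,fixed_q=None):
    "tool-frame shift and turn from the measured pose to a tool-down pose at pos, yaw"
    o=observe(); R=Rn.from_euler('xyz',o["tool_rot"]); T=Rn.from_euler('xyz',[np.pi,0,np.radians(yaw_deg)])
    d=R.inv().apply(np.array(pos)-o["position"]); r=np.degrees((R.inv()*T).as_rotvec())
    print("d",d.round(4),"rot",r.round(2))
def st():
    o=observe(); print(o["clock"].__round__(2),"q",np.degrees(o["qpos"]).round(0),"p",o["position"].round(4),"yaw",np.degrees(o["tool_rot"]).round(2),"F",o["force"].round(2),"M",o["moment"].round(2),"w",o["grip_width"])
E
python3 - <<'E'
from h import *
st(); rel((.44,-.05,.22),92); rel((.5370,-.190,.15),92)
E
```

```text
1.13 q [-46.  10.  19. 119.  -4.  52. -23.] p [0.3966 0.1579 0.2305] yaw [ 1.7998e+02 -3.0000e-02  9.2160e+01] F [1.67 0.21 0.45] M [-0.   -0.01 -0.04] w 0.02398304768508371
d [-0.2094  0.0355  0.0104] rot [ 0.02 -0.03  0.16]
d [-0.353   0.1272  0.0804] rot [ 0.02 -0.03  0.16]
```

Request:
send_rows --plan "-0.042 0.007 0.01 0 0 0 0.024; -0.084 0.014 0.01 0 0 0 0.024; -0.125 0.021 0.01 0 0 0 0.024; -0.166 0.028 0.01 0 0 0 0.024; -0.207 0.036 0.01 0 0 0 0.024; -0.243 0.057 0.02 0 0 0 0.024; -0.28 0.078 0.03 0 0 0 0.024; -0.315 0.1 0.045 0 0 0 0.024; -0.353 0.127 0.06 0 0 0 0.024; -0.353 0.127 0.08 0 0 0 0.024"

```text
clock: 1.97
position: [0.5412, -0.1926, 0.1508]
tool_rot: [3.138, 0.003, 1.61]
force: [0.7, -0.2, -0.3]
grip_width: 0.0242
finger_force: 0.0
```

Run:
```python
from h import *
for i in range(4):
    o=observe(); f=imaging.grab_frame("wrist"); print(o["force"].round(2),o["moment"].round(3))
st(); rel((.5370,-.190,.096),92)
cv2.imwrite("pics/w1.png",f["color"][:,:,::-1])
# project peg top / hub into wrist
o=observe();R=Rn.from_euler('xyz',o["tool_rot"]);X=np.linalg.inv(f["tool_from_camera"])
for p in ((.537,-.190,.121),(.5382,-.2238,.09)):
    c=X[:3,:3]@R.inv().apply(np.array(p)-o["position"])+X[:3,3]; print(f["fx"]*c[0]/c[2]+f["cx"],f["fy"]*c[1]/c[2]+f["cy"])
```

```text
[ 0.73 -0.17 -0.28] [ 0.039 -0.011 -0.046]
[-6.25  0.03 -7.83] [0.014 0.306 0.002]
[-0.91  2.05  0.03] [0.026 0.047 0.014]
[-0.28  0.3   1.83] [ 0.012 -0.002  0.011]
2.17 q [ -5.  31.  25. 104. -17.  49.  31.] p [ 0.5378 -0.1875  0.1498] yaw [-1.7991e+02 -2.0000e-02  9.2380e+01] F [-1.04 -0.02  0.85] M [ 0.05  0.02 -0.01] w 0.02378359920916848
d [-0.0025 -0.0008  0.0538] rot [-0.09 -0.02  0.38]
315.85742766802156 264.296901804544
316.0050007984268 295.300069683741
```

View pics/w1.png

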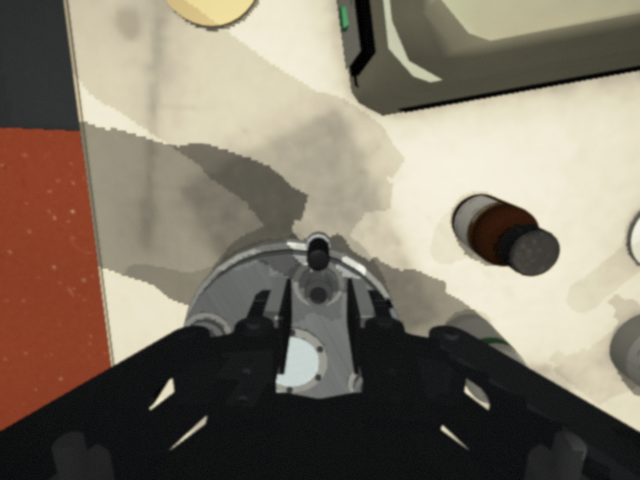

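The wrist view shows the peg top at about (318,258) and the hub at (318,293). The predictions were (316,264) and (316,295), so the localisation is good. Descending.

Request:
send_rows --plan "-0.0025 -0.001 0.01 0 0 0.4 0.024; -0.0025 -0.001 0.025 0 0 0.4 0.024; -0.0025 -0.001 0.04 0 0 0.4 0.024; -0.0025 -0.001 0.054 0 0 0.4 0.024; -0.0025 -0.001 0.054 0 0 0.4 0.024; -0.0025 -0.001 0.054 0 0 0.4 0.024"

```text
clock: 2.67
position: [0.5374, -0.1894, 0.0967]
tool_rot: [3.142, -0.0, 1.607]
force: [-0.4, 0.9, -0.5]
grip_width: 0.0238
finger_force: 0.0
```

Run:
```python
from h import *
print("tool x toward outward, axis at (-34,0): deg, x, y mm")
for a in range(2,51,2):
    t=np.radians(a); print(a, (34*np.cos(t)-34).round(1),(34*np.sin(t)).round(1), end=' | ')
print()
f=imaging.grab_frame("scene"); st()
```

```text
tool x toward outward, axis at (-34,0): deg, x, y mm
2 -0.0 1.2 | 4 -0.1 2.4 | 6 -0.2 3.6 | 8 -0.3 4.7 | 10 -0.5 5.9 | 12 -0.7 7.1 | 14 -1.0 8.2 | 16 -1.3 9.4 | 18 -1.7 10.5 | 20 -2.1 11.6 | 22 -2.5 12.7 | 24 -2.9 13.8 | 26 -3.4 14.9 | 28 -4.0 16.0 | 30 -4.6 17.0 | 32 -5.2 18.0 | 34 -5.8 19.0 | 36 -6.5 20.0 | 38 -7.2 20.9 | 40 -8.0 21.9 | 42 -8.7 22.8 | 44 -9.5 23.6 | 46 -10.4 24.5 | 48 -11.2 25.3 | 50 -12.1 26.0 | 
2.72 q [ -3.  35.  23. 106. -20.  42.  33.] p [ 0.5378 -0.1897  0.0972] yaw [1.7994e+02 1.0000e-02 9.2050e+01] F [-0.85 -0.51 -0.02] M [0.03 0.01 0.01] w 0.023940476803684663
```

Request:
send_rows --plan "-0.0001 0.0024 0 0 0 4 0.024; -0.0003 0.0047 0 0 0 8 0.024; -0.0007 0.0071 0 0 0 12 0.024; -0.0013 0.0094 0 0 0 16 0.024; -0.0021 0.0116 0 0 0 20 0.024; -0.0029 0.0138 0 0 0 24 0.024; -0.004 0.016 0 0 0 28 0.024; -0.0052 0.018 0 0 0 32 0.024; -0.0065 0.02 0 0 0 36 0.024"

```text
clock: 3.47
position: [0.5585, -0.1956, 0.0976]
tool_rot: [3.14, -0.001, 0.975]
force: [0.1, 0.6, -0.3]
grip_width: 0.0242
finger_force: 0.0
```

```bash
cat >> h.py <<'E'
def ft(i,side=1):
    "tangential (tightening-direction reaction) force, angle of tool about screw axis i"
    o=observe(); d=o["position"][:2]-AX[i]; a=np.degrees(np.arctan2(d[1],d[0])); u=d/np.linalg.norm(d); t=np.array([u[1],-u[0]])
    print("t",round(o["clock"],2),"ang",a.round(1),"r mm",(1e3*np.linalg.norm(d)).round(1),"yaw",np.degrees(o["tool_rot"][2]).round(1),"Ft",(-o["force"][:2]@t).round(2),"Fr",(o["force"][:2]@u).round(2),"Fz",o["force"][2].round(2),"Mz",o["moment"][2].round(3),"q7",np.degrees(o["qpos"][6]).round(0))
E
python3 -c "
from h import *
ft(1)"
```

```text
t 3.47 ang 54.3 r mm 34.7 yaw 55.9 Ft 0.24 Fr 0.53 Fz -0.25 Mz 0.085 q7 5.0
```

Run:
```python
from h import *
f=imaging.grab_frame("scene"); ft(1); c=f["color"][150:300,290:470]
cv2.imwrite("pics/s1.png",cv2.resize(c,(720,600),interpolation=cv2.INTER_CUBIC)[:,:,::-1])
```

```text
t 3.52 ang 53.7 r mm 34.8 yaw 55.6 Ft 0.26 Fr -0.17 Fz 0.37 Mz 0.018 q7 5.0
```

View pics/s1.png

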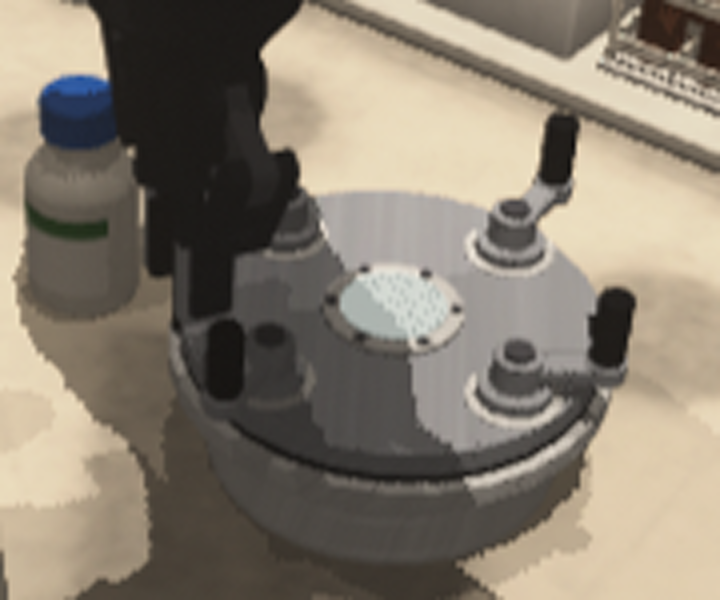

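The peg is still at (225,360), its original place, and the fingers end at about (160,278) and (210,312). They didn't catch it, so I'll work out where the tips really are.

Run:
```python
from h import *
f=imaging.grab_frame("scene"); o=observe(); R=Rn.from_euler('xyz',o["tool_rot"])
for y in (-.026,-.019,-.012,.012,.019,.026):
  for z in (0,-.02):
    u,v=proj(f,o["position"]+R.apply([0,y,z])); print(y,z,round((u-290)*4),round((v-150)*4))
print("peg top/bot",[tuple(np.round((np.array(proj(f,(.537,-.19,z)))-[290,150])*4)) for z in (.121,.09)])
print(o["tool_rot"],Rn.from_euler('xyz',o["tool_rot"]).as_matrix().round(2))
```

```text
-0.026 0 211 385
-0.026 -0.02 212 344
-0.019 0 204 374
-0.019 -0.02 205 333
-0.012 0 197 363
-0.012 -0.02 198 322
0.012 0 174 325
0.012 -0.02 174 284
0.019 0 167 315
0.019 -0.02 168 274
0.026 0 161 304
0.026 -0.02 161 263
peg top/bot [(np.float64(225.0), np.float64(324.0)), (np.float64(223.0), np.float64(388.0))]
[ 3.13999942e+00 -6.32118648e-04  9.76802224e-01] [[ 0.56  0.83  0.  ]
 [ 0.83 -0.56 -0.  ]
 [ 0.    0.   -1.  ]]
```

Run:
```python
from h import *
f=imaging.grab_frame("wrist"); X=np.linalg.inv(f["tool_from_camera"])
for z in (0,-.01,-.02,-.03):
  for x in (-.011,.011):
    c=X[:3,:3]@np.array([x,.012,z])+X[:3,3]; c2=X[:3,:3]@np.array([x,-.012,z])+X[:3,3]
    print(z,x,*[(round(f["fx"]*k[0]/k[2]+f["cx"]),round(f["fy"]*k[1]/k[2]+f["cy"])) for k in (c,c2)])
ft(1); rel((.5370,-.189,.15),92); rel((.5370,-.189,.088),92)
cv2.imwrite("pics/w2.png",f["color"][150:430,160:480,::-1])
```

```text
0 -0.011 (342, 299) (295, 299)
0 0.011 (343, 259) (295, 259)
-0.01 -0.011 (343, 308) (294, 308)
-0.01 0.011 (344, 265) (293, 265)
-0.02 -0.011 (345, 318) (293, 318)
-0.02 0.011 (346, 273) (292, 273)
-0.03 -0.011 (346, 329) (291, 329)
-0.03 0.011 (347, 281) (290, 281)
t 3.62 ang 54.6 r mm 34.6 yaw 56.2 Ft -0.03 Fr -0.59 Fz -0.48 Mz 0.024 q7 5.0
d [-0.0063 -0.0212 -0.0529] rot [  0.08  -0.   -35.85]
d [-0.0063 -0.0213  0.0091] rot [  0.08  -0.   -35.85]
```

View pics/w2.png

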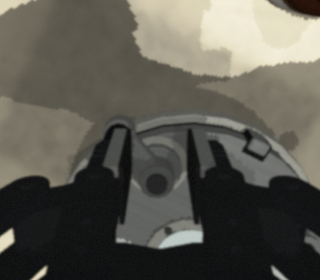

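The wrist crop shows the peg at (120,125), under the left finger. The tips stand about 25–30 mm behind the TCP and slid over the peg, so I'll return to the start and go deeper.

Request:
send_rows --plan "-0.0063 -0.0212 -0.01 0 0 -36 0.024; -0.0063 -0.0212 -0.01 0 0 -36 0.024; -0.0063 -0.0212 -0.01 0 0 -36 0.024; -0.0063 -0.0212 -0.01 0 0 -36 0.024; -0.0063 -0.0212 -0.01 0 0 -36 0.024; -0.0063 -0.0212 -0.01 0 0 -36 0.024; -0.0063 -0.0212 0 0 0 -36 0.024; -0.0063 -0.0212 0.01 0 0 -36 0.024; -0.0063 -0.0212 0.019 0 0 -36 0.024; -0.0063 -0.0212 0.019 0 0 -36 0.024"

```text
clock: 4.45
position: [0.5355, -0.1887, 0.0748]
tool_rot: [-3.139, -0.001, 1.605]
force: [-0.9, 0.6, -0.2]
grip_width: 0.0242
finger_force: 0.0
```

Request:
send_rows --plan "-0.0001 0.0024 0 0 0 4 0.024; -0.0003 0.0047 0 0 0 8 0.024; -0.0007 0.0071 0 0 0 12 0.024; -0.0013 0.0094 0 0 0 16 0.024; -0.0021 0.0116 0 0 0 20 0.024"

```text
clock: 4.87
position: [0.5479, -0.1908, 0.0767]
tool_rot: [-3.14, 0.0, 1.253]
force: [-1.4, 0.1, -1.6]
grip_width: 0.024
finger_force: 0.9
```

Run:
```python
from h import *
ft(1); f=imaging.grab_frame("wrist"); ft(1); g=imaging.grab_frame("scene");
a=cv2.resize(f["color"][170:410,200:440],(400,400)); b=cv2.resize(g["color"][170:270,300:400],(400,400))
cv2.imwrite("pics/w3.png",np.hstack([a,b])[:,:,::-1])
```

```text
t 4.87 ang 73.7 r mm 34.4 yaw 71.8 Ft 1.32 Fr -0.33 Fz -1.55 Mz 0.012 q7 18.0
t 4.92 ang 73.0 r mm 34.5 yaw 71.5 Ft 1.77 Fr 0.64 Fz -0.62 Mz -0.031 q7 18.0
```

View pics/w3.png

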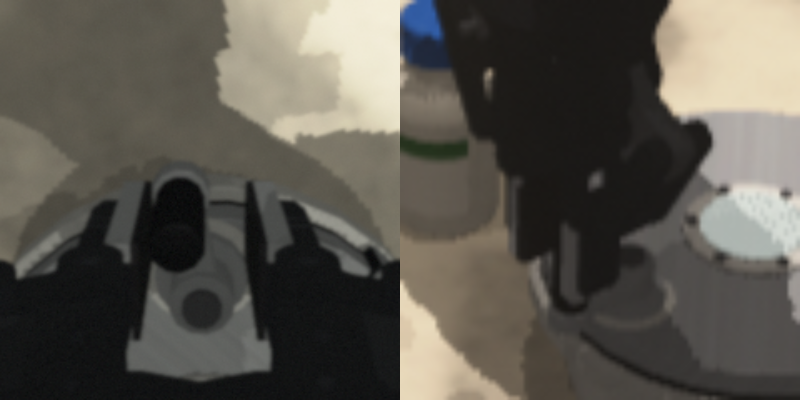

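The peg is now caged and touching the trailing finger: left panel (180,225), finger edge at x≈150. Continuing the arc.

Request:
send_rows --plan "0 0.0018 0 0 0 3 0.024; -0.0002 0.0036 0 0 0 6 0.024; -0.0004 0.0053 0 0 0 9 0.024; -0.0007 0.0071 0 0 0 12 0.024; -0.0012 0.0088 0 0 0 15 0.024; -0.0017 0.0105 0 0 0 18 0.024; -0.0021 0.0116 0 0 0 20 0.024"

```text
clock: 5.55
position: [0.5578, -0.196, 0.0767]
tool_rot: [-3.14, 0.001, 0.907]
force: [-4.7, 4.4, 1.3]
grip_width: 0.0239
finger_force: 2.7
```

```bash
python3 -c "
from h import *
ft(1);print(observe()['finger_force'])"
```

```text
t 5.55 ang 54.8 r mm 34.1 yaw 52.0 Ft 6.37 Fr 0.9 Fz 1.32 Mz 0.029 q7 3.0
2.7441633492708206
```

```bash
python3 -c "
from h import *
for i in range(6):
    imaging.grab_frame('top'); ft(1);print(observe()['finger_force'])"
```

```text
t 5.6 ang 54.5 r mm 34.1 yaw 51.9 Ft 5.22 Fr -0.66 Fz 1.41 Mz 0.002 q7 3.0
2.471499815583229
t 5.65 ang 54.5 r mm 34.1 yaw 52.1 Ft 4.8 Fr 1.38 Fz -0.23 Mz 0.025 q7 3.0
2.360718548297882
t 5.7 ang 54.5 r mm 34.2 yaw 52.2 Ft 4.71 Fr -0.23 Fz -1.5 Mz 0.034 q7 3.0
2.508651539683342
t 5.75 ang 54.4 r mm 34.1 yaw 52.2 Ft 5.89 Fr -0.11 Fz -1.71 Mz 0.021 q7 3.0
2.5151288509368896
t 5.8 ang 54.4 r mm 34.1 yaw 52.2 Ft 5.63 Fr -0.56 Fz -2.74 Mz 0.009 q7 3.0
2.5092018395662308
t 5.85 ang 54.4 r mm 34.1 yaw 52.2 Ft 5.08 Fr 0.25 Fz -2.84 Mz -0.009 q7 3.0
2.5210288166999817
```

```bash
python3 -c "
from h import *
rel((.4987,-.3877,.150),87.5)"
```

```text
d [-0.1878  0.0706 -0.0732] rot [-7.000e-02 -1.000e-02 -3.533e+01]
```

Request:
send_rows --plan "0 -0.004 0 0 0 0 0.024; 0 -0.004 -0.035 0 0 0 0.024; 0 -0.004 -0.073 0 0 0 0.024; -0.037 0.011 -0.073 0 0 -7 0.024; -0.075 0.026 -0.073 0 0 -14 0.024; -0.113 0.041 -0.073 0 0 -21 0.024; -0.15 0.056 -0.073 0 0 -28 0.024; -0.188 0.0705 -0.073 0 0 -35.3 0.024; -0.188 0.0705 -0.073 0 0 -35.3 0.024; -0.188 0.0705 -0.073 0 0 -35.3 0.024"

```text
clock: 6.68
position: [0.4967, -0.3915, 0.1505]
tool_rot: [3.141, 0.002, 1.521]
force: [1.6, 0.9, -0.3]
grip_width: 0.0239
finger_force: 0.0
```

```bash
python3 -c "
from h import *
imaging.grab_frame('top')
rel((.4987,-.3877,.077),87.5); st()"
```

```text
d [0.0016 0.0006 0.0733] rot [ 0.04  0.03 -0.27]
6.73 q [ 15.  37.  27.  95. -20.  53.  47.] p [ 0.4979 -0.3892  0.1503] yaw [1.7996e+02 3.0000e-02 8.7230e+01] F [ 0.59  1.36 -0.72] M [ 0.07 -0.08 -0.07] w 0.024028150220315847
```

Request:
send_rows --plan "0.0015 0.0005 0.02 0 0 0 0.024; 0.0015 0.0005 0.04 0 0 0 0.024; 0.0015 0.0005 0.055 0 0 0 0.024; 0.0015 0.0005 0.073 0 0 0 0.024; 0.0015 0.0005 0.073 0 0 0 0.024; 0.0015 0.0005 0.073 0 0 0 0.024"

```text
clock: 7.23
position: [0.4996, -0.3854, 0.0771]
tool_rot: [-3.141, -0.0, 1.526]
force: [0.3, 0.2, 0.7]
grip_width: 0.0239
finger_force: 0.0
```

Request:
send_rows --plan "0.0001 -0.0024 0 0 0 4 0.024; 0.0003 -0.0047 0 0 0 8 0.024; 0.0007 -0.0071 0 0 0 12 0.024; 0.0013 -0.0094 0 0 0 16 0.024; 0.0021 -0.0116 0 0 0 20 0.024; 0.0029 -0.0138 0 0 0 24 0.024; 0.004 -0.016 0 0 0 28 0.024; 0.0052 -0.018 0 0 0 32 0.024; 0.0058 -0.019 0 0 0 34 0.024"

```text
clock: 7.98
position: [0.4816, -0.3801, 0.0789]
tool_rot: [3.139, -0.0, 0.927]
force: [2.4, -4.0, -2.7]
grip_width: 0.0241
finger_force: 1.9
```

```bash
python3 -c "
from h import *
ft(3); imaging.grab_frame('top'); ft(3); print(observe()['finger_force'])"
```

```text
t 7.98 ang -125.5 r mm 31.9 yaw 53.1 Ft 4.24 Fr 1.89 Fz -2.74 Mz 0.022 q7 23.0
t 8.03 ang -125.7 r mm 32.0 yaw 53.1 Ft 4.24 Fr 2.25 Fz -1.83 Mz -0.02 q7 23.0
1.795719601213932
```

Request:
send_rows --plan "0 -0.0012 0 0 0 2 0.024; 0.0001 -0.0024 0 0 0 4 0.024; 0.0002 -0.0036 0 0 0 6 0.024; 0.0003 -0.0045 0 0 0 7.5 0.024"

```text
clock: 8.37
position: [0.4784, -0.3775, 0.0788]
tool_rot: [3.138, -0.0, 0.8]
force: [3.0, -5.2, -0.5]
grip_width: 0.0239
finger_force: 2.9
```

```bash
python3 -c "
from h import *
ft(3); imaging.grab_frame('top'); ft(3); print(observe()['finger_force'])
rel((.4543-.0273,-.2699-.0202,.150),36.5)
rel((.4543-.0273,-.2699-.0202,.150),87.5)"
```

```text
t 8.37 ang -132.9 r mm 32.0 yaw 45.8 Ft 5.78 Fr 1.78 Fz -0.51 Mz 0.004 q7 17.0
t 8.42 ang -133.1 r mm 32.0 yaw 45.7 Ft 5.24 Fr 1.51 Fz -0.51 Mz 0.002 q7 17.0
2.8241077065467834
d [ 0.0267 -0.0975 -0.0716] rot [ 0.19 -0.04  9.23]
d [ 0.0267 -0.0975 -0.0716] rot [  0.19   0.05 -41.77]
```

Request:
send_rows --plan "0 0.004 0 0 0 0 0.024; 0 0.004 -0.035 0 0 0 0.024; 0 0.004 -0.072 0 0 0 0.024; 0.009 -0.03 -0.072 0 0 3 0.024; 0.018 -0.064 -0.072 0 0 6 0.024; 0.0267 -0.0975 -0.072 0 0 9.5 0.024; 0.0267 -0.0975 -0.072 0 0 9.5 0.024; 0.0267 -0.0975 -0.072 0 0 9.5 0.024"

```text
clock: 9.08
position: [0.4262, -0.2882, 0.1501]
tool_rot: [-3.141, -0.002, 0.637]
force: [0.8, 0.1, -0.2]
grip_width: 0.0242
finger_force: 0.0
```

```bash
python3 -c "
from h import *
imaging.grab_frame('top')
rel((.4267,-.2899,.077),36); st()"
```

```text
d [-0.0003  0.0002  0.0731] rot [ 0.06 -0.07  0.49]
9.13 q [ -4.  31.  44. 113. -29.  48.   3.] p [ 0.4267 -0.2895  0.1501] yaw [ 1.7994e+02 -7.0000e-02  3.6490e+01] F [-0.07 -0.51 -0.69] M [-0.03 -0.07 -0.06] w 0.0241585969777765
```

Request:
send_rows --plan "0 0 0.02 0 0 0 0.024; 0 0 0.04 0 0 0 0.024; 0 0 0.055 0 0 0 0.024; 0 0 0.073 0 0 0.5 0.024; 0 0 0.073 0 0 0.5 0.024; 0 0 0.073 0 0 0.5 0.024"

```text
clock: 9.63
position: [0.4257, -0.2908, 0.0762]
tool_rot: [-3.141, 0.001, 0.625]
force: [0.2, -1.1, 1.2]
grip_width: 0.0241
finger_force: 0.0
```

Request:
send_rows --plan "0.0001 -0.0024 0 0 0 4 0.024; 0.0003 -0.0047 0 0 0 8 0.024; 0.0007 -0.0071 0 0 0 12 0.024; 0.0013 -0.0094 0 0 0 16 0.024; 0.0021 -0.0116 0 0 0 20 0.024; 0.0029 -0.0138 0 0 0 24 0.024; 0.004 -0.016 0 0 0 28 0.024; 0.0052 -0.018 0 0 0 32 0.024; 0.0058 -0.019 0 0 0 34 0.024"

```text
clock: 10.38
position: [0.42, -0.2718, 0.0775]
tool_rot: [3.141, -0.001, 0.028]
force: [-1.6, -1.8, -0.2]
grip_width: 0.0239
finger_force: 1.1
```

```bash
python3 -c "
from h import *
ft(2); imaging.grab_frame('top'); ft(2); print(observe()['finger_force'])"
```

```text
t 10.38 ang -176.8 r mm 34.1 yaw 1.6 Ft 1.71 Fr 1.66 Fz -0.21 Mz -0.031 q7 -19.0
t 10.43 ang -177.1 r mm 34.1 yaw 1.6 Ft 1.29 Fr 0.5 Fz 0.6 Mz -0.019 q7 -19.0
0.8543533645570278
```

Request:
send_rows --plan "0 -0.0018 0 0 0 3 0.024; 0.0002 -0.0036 0 0 0 6 0.024; 0.0004 -0.0053 0 0 0 9 0.024; 0.0007 -0.0071 0 0 0 12 0.024; 0.0012 -0.0088 0 0 0 15 0.024; 0.0017 -0.0105 0 0 0 18 0.024"

```text
clock: 10.93
position: [0.4212, -0.2612, 0.0773]
tool_rot: [3.141, -0.001, -0.283]
force: [-1.1, -2.7, -2.0]
grip_width: 0.0241
finger_force: 1.1
```

Still free, so another 18°.

Request:
send_rows --plan "0 -0.0018 0 0 0 3 0.024; 0.0002 -0.0036 0 0 0 6 0.024; 0.0004 -0.0053 0 0 0 9 0.024; 0.0007 -0.0071 0 0 0 12 0.024; 0.0012 -0.0088 0 0 0 15 0.024; 0.0017 -0.0105 0 0 0 18 0.024"

```text
clock: 11.43
position: [0.4257, -0.2513, 0.0772]
tool_rot: [-3.141, -0.001, -0.597]
force: [-2.0, -1.5, -2.0]
grip_width: 0.0241
finger_force: 1.1
```

Request:
send_rows --plan "0 -0.0018 0 0 0 3 0.024; 0.0002 -0.0036 0 0 0 6 0.024; 0.0004 -0.0053 0 0 0 9 0.024; 0.0007 -0.0071 0 0 0 12 0.024; 0.0012 -0.0088 0 0 0 15 0.024; 0.0017 -0.0105 0 0 0 18 0.024"

```text
clock: 11.93
position: [0.4329, -0.2436, 0.0771]
tool_rot: [-3.141, -0.0, -0.911]
force: [-2.8, -2.0, -2.1]
grip_width: 0.0237
finger_force: 2.0
```

```bash
python3 -c "
from h import *
ft(2); print(observe()['finger_force'])"
```

```text
t 11.93 ang 128.8 r mm 33.7 yaw -52.2 Ft 3.5 Fr 0.19 Fz -2.11 Mz -0.025 q7 -65.0
1.9865018874406815
```

Request:
send_rows --plan "0 -0.0012 0 0 0 2 0.024; 0.0001 -0.0024 0 0 0 4 0.024; 0.0002 -0.0036 0 0 0 6 0.024; 0.0003 -0.0042 0 0 0 7 0.024"

```text
clock: 12.27
position: [0.4361, -0.2414, 0.0771]
tool_rot: [3.142, -0.0, -1.033]
force: [-5.1, -2.7, -0.8]
grip_width: 0.0245
finger_force: 2.9
```

```bash
python3 -c "
from h import *
ft(2); imaging.grab_frame('top'); ft(2); print(observe()['finger_force'])
a=np.radians(9.6); p=(.5844+.034*np.cos(a),-.308+.034*np.sin(a),.150); print(p)
rel(p,189.6); rel(p,9.6)"
```

```text
t 12.27 ang 122.1 r mm 33.7 yaw -59.2 Ft 5.77 Fr 0.39 Fz -0.8 Mz 0.014 q7 -71.0
t 12.32 ang 122.0 r mm 33.7 yaw -59.2 Ft 5.14 Fr 0.8 Fz -0.49 Mz -0.062 q7 -71.0
2.5955580174922943
(np.float64(0.6179238652603972), np.float64(-0.3023298626116525), 0.15)
d [ 0.1455 -0.125  -0.0729] rot [-1.0000e-02 -1.0000e-02  1.1118e+02]
d [ 0.1455 -0.125  -0.0729] rot [ 1.000e-02 -1.000e-02 -6.882e+01]
```

Request:
send_rows --plan "0 0.004 0 0 0 0 0.024; 0 0.004 -0.035 0 0 -3 0.024; 0 0.004 -0.073 0 0 -9 0.024; 0.024 -0.02 -0.073 0 0 -16 0.024; 0.048 -0.045 -0.073 0 0 -23 0.024; 0.072 -0.068 -0.073 0 0 -30 0.024; 0.096 -0.09 -0.073 0 0 -37 0.024; 0.12 -0.108 -0.073 0 0 -44 0.024; 0.1455 -0.125 -0.073 0 0 -51 0.024; 0.1455 -0.125 -0.073 0 0 -58 0.024"

```text
clock: 13.15
position: [0.6217, -0.3037, 0.1499]
tool_rot: [3.14, -0.002, -0.011]
force: [0.7, -1.2, 0.1]
grip_width: 0.0238
finger_force: 0.0
```

Request:
send_rows --plan "0 0 0 0 0 -5 0.024; 0 0 0 0 0 -11 0.024; 0 0 0 0 0 -11 0.024; 0 0 0 0 0 -11 0.024"

```text
clock: 13.48
position: [0.618, -0.3022, 0.1501]
tool_rot: [3.141, -0.001, 0.169]
force: [-0.2, 0.0, -0.1]
grip_width: 0.0239
finger_force: 0.0
```

```bash
python3 -c "
from h import *
imaging.grab_frame('top')
rel((.6177,-.3024,.077),9.6); st()"
```

```text
d [-0.0004  0.0003  0.0729] rot [ 0.01 -0.04  0.04]
13.53 q [ -5.  48.  48.  86. -38.  63. -30.] p [ 0.6179 -0.302   0.1499] yaw [ 1.7999e+02 -4.0000e-02  9.6400e+00] F [-0.24  0.3  -0.54] M [-0.03 -0.02 -0.06] w 0.023723879707255813
```

Descend and run the first arc for screw 4, with tool x pointing outward.

Request:
send_rows --plan "0 0 0.02 0 0 0 0.024; 0 0 0.04 0 0 0 0.024; 0 0 0.055 0 0 0 0.024; 0 0 0.073 0 0 0 0.024; 0 0 0.073 0 0 0 0.024; 0 0 0.073 0 0 0 0.024"

```text
clock: 14.03
position: [0.6175, -0.3017, 0.0759]
tool_rot: [-3.141, 0.001, 0.17]
force: [-0.7, -0.6, 0.2]
grip_width: 0.024
finger_force: 0.0
```

Request:
send_rows --plan "-0.0001 0.0024 0 0 0 4 0.024; -0.0003 0.0047 0 0 0 8 0.024; -0.0007 0.0071 0 0 0 12 0.024; -0.0013 0.0094 0 0 0 16 0.024; -0.0021 0.0116 0 0 0 20 0.024; -0.0029 0.0138 0 0 0 24 0.024; -0.004 0.016 0 0 0 28 0.024; -0.0052 0.018 0 0 0 32 0.024; -0.0058 0.019 0 0 0 34 0.024"

```text
clock: 14.78
position: [0.6159, -0.3216, 0.0776]
tool_rot: [-3.141, -0.001, -0.427]
force: [-0.2, 1.9, -1.4]
grip_width: 0.0238
finger_force: 0.8
```

```bash
python3 -c "
from h import *
ft(4); print(observe()['finger_force'])"
```

```text
t 14.78 ang -23.3 r mm 34.3 yaw -24.4 Ft 1.64 Fr -0.93 Fz -1.42 Mz -0.052 q7 -55.0
0.8302665688097477
```

Request:
send_rows --plan "0 0.0018 0 0 0 3 0.024; -0.0002 0.0036 0 0 0 6 0.024; -0.0004 0.0053 0 0 0 9 0.024; -0.0007 0.0071 0 0 0 12 0.024; -0.0012 0.0088 0 0 0 15 0.024; -0.0017 0.0105 0 0 0 18 0.024"

```text
clock: 15.28
position: [0.6104, -0.3302, 0.0777]
tool_rot: [-3.141, -0.001, -0.739]
force: [0.5, 1.3, -1.5]
grip_width: 0.0239
finger_force: 1.0
```

Request:
send_rows --plan "0 0.0018 0 0 0 3 0.024; -0.0002 0.0036 0 0 0 6 0.024; -0.0004 0.0053 0 0 0 9 0.024; -0.0007 0.0071 0 0 0 12 0.024; -0.0012 0.0088 0 0 0 15 0.024; -0.0017 0.0105 0 0 0 18 0.024"

```text
clock: 15.78
position: [0.6024, -0.3367, 0.0777]
tool_rot: [-3.14, -0.001, -1.053]
force: [4.0, 0.7, -2.1]
grip_width: 0.0241
finger_force: 2.1
```

```bash
python3 -c "
from h import *
ft(4); print(observe()['finger_force'])"
```

```text
t 15.78 ang -57.8 r mm 33.9 yaw -60.3 Ft 3.74 Fr 1.57 Fz -2.12 Mz -0.036 q7 -85.0
2.1021848917007446
```

Request:
send_rows --plan "0 0.0012 0 0 0 2 0.024; -0.0001 0.0024 0 0 0 4 0.024; -0.0002 0.0036 0 0 0 6 0.024; -0.0003 0.004 0 0 0 6.7 0.024"

```text
clock: 16.12
position: [0.5992, -0.3384, 0.0777]
tool_rot: [-3.139, -0.001, -1.169]
force: [5.2, 2.0, -1.4]
grip_width: 0.0237
finger_force: 2.9
```

```bash
python3 -c "
from h import *
ft(4)
for i in range(4): imaging.grab_frame('top'); print(observe()['finger_force'])
ft(4)
a=np.radians(61); p=(.5382+.034*np.cos(a),-.2238+.034*np.sin(a),.150); print(p)
rel(p,61)"
```

```text
t 16.12 ang -64.1 r mm 33.8 yaw -67.0 Ft 5.57 Fr 0.52 Fz -1.39 Mz -0.02 q7 -90.0
2.6761483401060104
2.4810826778411865
2.4854669719934464
2.486526444554329
t 16.32 ang -64.1 r mm 33.8 yaw -66.8 Ft 4.72 Fr 1.04 Fz -3.06 Mz -0.03 q7 -90.0
(np.float64(0.5546835270883754), np.float64(-0.19406292995726054), 0.15)
d [-0.1501 -0.016  -0.0724] rot [   0.     -0.18 -127.85]
```

Request:
send_rows --plan "0 -0.004 0 0 0 0 0.024; 0 -0.004 -0.035 0 0 -3 0.024; -0.01 -0.005 -0.072 0 0 -9 0.024; -0.04 -0.007 -0.072 0 0 -16 0.024; -0.07 -0.009 -0.072 0 0 -23 0.024; -0.1 -0.011 -0.072 0 0 -30 0.024; -0.13 -0.014 -0.072 0 0 -37 0.024; -0.15 -0.016 -0.072 0 0 -44 0.024; -0.15 -0.016 -0.072 0 0 -51 0.024; -0.15 -0.016 -0.072 0 0 -58 0.024"

```text
clock: 17.15
position: [0.5541, -0.1929, 0.1494]
tool_rot: [-3.141, -0.001, -0.147]
force: [0.1, -0.8, -0.6]
grip_width: 0.0241
finger_force: 0.0
```

Request:
send_rows --plan "0 0 0 0 0 -7 0.024; 0 0 0 0 0 -14 0.024; 0 0 0 0 0 -21 0.024; 0 0 0 0 0 -28 0.024; 0 0 0 0 0 -35 0.024; 0 0 0 0 0 -42 0.024; 0 0 0 0 0 -49 0.024; 0 0 0 0 0 -56 0.024; 0 0 0 0 0 -63 0.024; 0 0 0 0 0 -70 0.024"

```text
clock: 17.98
position: [0.5538, -0.195, 0.1494]
tool_rot: [3.14, -0.0, 1.072]
force: [-0.6, -1.0, -0.2]
grip_width: 0.0241
finger_force: 0.0
```

```bash
python3 -c "
from h import *
imaging.grab_frame('top');imaging.grab_frame('top')
rel((.5547,-.1941,.077),61); st()"
```

```text
d [0.0012 0.0002 0.0724] rot [ 0.08 -0.04  0.21]
18.08 q [-11.  35.  36. 102. -26.  51.   8.] p [ 0.5538 -0.195   0.1494] yaw [ 1.7992e+02 -4.0000e-02  6.1210e+01] F [ 0.53 -0.04  0.14] M [0.01 0.02 0.02] w 0.02398325834383651
```

Request:
send_rows --plan "0.001 0 0.02 0 0 0 0.024; 0.001 0 0.04 0 0 0 0.024; 0.001 0 0.055 0 0 0 0.024; 0.001 0 0.072 0 0 0 0.024; 0.001 0 0.072 0 0 0 0.024; 0.001 0 0.072 0 0 0 0.024"

```text
clock: 18.58
position: [0.5537, -0.1939, 0.0765]
tool_rot: [-3.141, 0.001, 1.063]
force: [0.0, -0.2, 0.1]
grip_width: 0.024
finger_force: 0.0
```

Request:
send_rows --plan "-0.0001 0.0024 0 0 0 4 0.024; -0.0003 0.0047 0 0 0 8 0.024; -0.0007 0.0071 0 0 0 12 0.024; -0.0013 0.0094 0 0 0 16 0.024; -0.0021 0.0116 0 0 0 20 0.024; -0.0029 0.0138 0 0 0 24 0.024; -0.004 0.016 0 0 0 28 0.024"

```text
clock: 19.17
position: [0.5653, -0.2043, 0.0775]
tool_rot: [-3.14, 0.0, 0.572]
force: [-8.8, 5.3, 4.9]
grip_width: 0.0241
finger_force: 5.0
```

```bash
python3 -c "
from h import *
ft(1); print(observe()['finger_force'])"
```

```text
t 19.17 ang 35.8 r mm 33.4 yaw 32.8 Ft 9.45 Fr -4.04 Fz 4.92 Mz 0.093 q7 -10.0
4.970294684171677
```

Request:
send_rows --plan "0 0.0018 0 0 0 3 0.024; -0.0002 0.0036 0 0 0 6 0.024; -0.0004 0.0053 0 0 0 9 0.024; -0.0007 0.0071 0 0 0 12 0.024; -0.0012 0.0088 0 0 0 15 0.024; -0.0014 0.0095 0 0 0 16.2 0.024"

```text
clock: 19.67
position: [0.5692, -0.212, 0.0774]
tool_rot: [-3.138, 0.001, 0.29]
force: [-10.2, 10.8, 7.7]
grip_width: 0.024
finger_force: 6.7
```

```bash
python3 -c "
from h import *
ft(1)
print(observe()['finger_force'])
for i in range(3): imaging.grab_frame('top'); print(observe()['finger_force'])
ft(1)
a=np.radians(-126.5); p=(.5002+.034*np.cos(a),-.3541+.034*np.sin(a),.150); print(p)
rel(p,53.5)"
```

```text
t 19.67 ang 20.8 r mm 33.2 yaw 16.6 Ft 13.72 Fr -5.72 Fz 7.73 Mz 0.071 q7 -23.0
6.6732631623744965
6.340166330337524
6.056084185838699
5.999011248350143
t 19.82 ang 20.9 r mm 33.2 yaw 16.8 Ft 12.54 Fr -5.3 Fz 6.4 Mz 0.045 q7 -23.0
(np.float64(0.47997602525045435), np.float64(-0.38143113326098543), 0.15)
d [-0.1345  0.1362 -0.0729] rot [-2.000e-01 -2.000e-02 -3.668e+01]
```

Request:
send_rows --plan "0 -0.004 0 0 0 0 0.024; 0 -0.004 -0.035 0 0 0 0.024; 0 -0.004 -0.073 0 0 0 0.024; -0.027 0.024 -0.073 0 0 -7 0.024; -0.054 0.052 -0.073 0 0 -14 0.024; -0.081 0.08 -0.073 0 0 -21 0.024; -0.108 0.108 -0.073 0 0 -28 0.024; -0.1345 0.136 -0.073 0 0 -35 0.024; -0.1345 0.136 -0.073 0 0 -36.7 0.024; -0.1345 0.136 -0.073 0 0 -36.7 0.024"

```text
clock: 20.65
position: [0.4795, -0.3857, 0.151]
tool_rot: [3.139, 0.0, 0.931]
force: [0.9, 0.4, 0.4]
grip_width: 0.0239
finger_force: 0.0
```

```bash
python3 -c "
from h import *
imaging.grab_frame('top');imaging.grab_frame('top')
rel((.480,-.3814,.077),53.5); st()"
```

```text
d [-0.0001 -0.002   0.0731] rot [ 0.06 -0.04 -0.04]
20.75 q [  9.  38.  37.  98. -28.  54.  21.] p [ 0.4815 -0.3825  0.1501] yaw [ 1.7994e+02 -4.0000e-02  5.3460e+01] F [ 0.35  0.44 -0.6 ] M [-0.04 -0.04 -0.01] w 0.023864205409375155
```

Request:
send_rows --plan "0 -0.002 0.02 0 0 0 0.024; 0 -0.002 0.04 0 0 0 0.024; 0 -0.002 0.055 0 0 0 0.024; 0 -0.002 0.073 0 0 0 0.024; 0 -0.002 0.073 0 0 0 0.024; 0 -0.002 0.073 0 0 0 0.024"

```text
clock: 21.25
position: [0.4799, -0.3804, 0.0763]
tool_rot: [-3.141, 0.0, 0.936]
force: [0.2, -1.3, 0.8]
grip_width: 0.0242
finger_force: 0.0
```

Request:
send_rows --plan "0.0001 -0.0024 0 0 0 4 0.024; 0.0003 -0.0047 0 0 0 8 0.024; 0.0007 -0.0071 0 0 0 12 0.024; 0.0013 -0.0094 0 0 0 16 0.024; 0.0021 -0.0116 0 0 0 20 0.024; 0.0029 -0.0138 0 0 0 24 0.024; 0.004 -0.016 0 0 0 28 0.024; 0.0046 -0.017 0 0 0 30 0.024"

```text
clock: 21.92
position: [0.4702, -0.3686, 0.0781]
tool_rot: [3.137, -0.002, 0.408]
force: [5.0, -8.5, -6.4]
grip_width: 0.0236
finger_force: 4.9
```

```bash
python3 -c "
from h import *
ft(3); print(observe()['finger_force'])"
```

```text
t 21.92 ang -154.2 r mm 33.3 yaw 23.4 Ft 9.8 Fr -0.83 Fz -6.38 Mz -0.036 q7 0.0
4.890701472759247
```

Finger force 4.9, so about 10 N at the peg. Another 16–17° should bring it to the target.

Request:
send_rows --plan "0 -0.0018 0 0 0 3 0.024; 0.0002 -0.0036 0 0 0 6 0.024; 0.0004 -0.0053 0 0 0 9 0.024; 0.0007 -0.0071 0 0 0 12 0.024; 0.0012 -0.0088 0 0 0 15 0.024; 0.0015 -0.0098 0 0 0 16.7 0.024"

```text
clock: 22.42
position: [0.4675, -0.3598, 0.0781]
tool_rot: [3.137, -0.003, 0.117]
force: [4.3, -13.6, -9.0]
grip_width: 0.0241
finger_force: 6.7
```

```bash
python3 -c "
from h import *
ft(3)
print(observe()['finger_force'])
for i in range(2): imaging.grab_frame('top'); print(observe()['finger_force'])
ft(3)
a=np.radians(129); p=(.454+.034*np.cos(a),-.2699+.034*np.sin(a),.150); print(p)
rel(p,-51); rel(p,129)"
```

```text
t 22.42 ang -170.2 r mm 33.2 yaw 6.7 Ft 14.09 Fr -1.88 Fz -9.04 Mz 0.072 q7 -13.0
6.7418114840984344
6.471790373325348
5.886242240667343
t 22.52 ang -170.2 r mm 33.2 yaw 6.8 Ft 11.09 Fr -2.01 Fz -6.13 Mz 0.022 q7 -13.0
(np.float64(0.4326031067043056), np.float64(-0.24347703731046297), 0.15)
d [-0.0206 -0.1193 -0.0726] rot [ 0.18 -0.26 57.82]
d [-0.0206 -0.1193 -0.0726] rot [   0.3     0.21 -122.18]
```

Request:
send_rows --plan "0 0.004 0 0 0 0 0.024; 0 0.004 -0.035 0 0 3 0.024; 0 0.004 -0.073 0 0 9 0.024; -0.005 -0.03 -0.073 0 0 16 0.024; -0.01 -0.06 -0.073 0 0 23 0.024; -0.015 -0.09 -0.073 0 0 30 0.024; -0.0206 -0.119 -0.073 0 0 37 0.024; -0.0206 -0.119 -0.073 0 0 44 0.024; -0.0206 -0.119 -0.073 0 0 51 0.024; -0.0206 -0.119 -0.073 0 0 57.8 0.024"

```text
clock: 23.35
position: [0.4322, -0.2413, 0.1505]
tool_rot: [-3.139, -0.001, -0.892]
force: [0.3, 0.5, -0.9]
grip_width: 0.0243
finger_force: 0.0
```

```bash
python3 -c "
from h import *
imaging.grab_frame('top');imaging.grab_frame('top');imaging.grab_frame('top')
rel((.4326,-.2435,.077),-51); st()"
```

```text
d [0.0016 0.     0.0729] rot [-0.02 -0.03  0.32]
23.5 q [-22.  43.  69. 116. -50.  57. -68.] p [ 0.4316 -0.2423  0.1499] yaw [-1.7998e+02 -3.0000e-02 -5.0680e+01] F [-0.38 -0.72 -0.08] M [-0.03  0.02  0.02] w 0.02437328208667639
```

Request:
send_rows --plan "0.0015 0 0.02 0 0 0 0.024; 0.0015 0 0.04 0 0 0 0.024; 0.0015 0 0.055 0 0 0 0.024; 0.0015 0 0.073 0 0 0 0.024; 0.0015 0 0.073 0 0 0 0.024; 0.0015 0 0.073 0 0 0 0.024"

```text
clock: 24.0
position: [0.4319, -0.2438, 0.0767]
tool_rot: [-3.141, 0.001, -0.886]
force: [0.6, 0.1, 0.2]
grip_width: 0.0241
finger_force: 0.0
```

Request:
send_rows --plan "0.0001 -0.0024 0 0 0 4 0.024; 0.0003 -0.0047 0 0 0 8 0.024; 0.0007 -0.0071 0 0 0 12 0.024; 0.0013 -0.0094 0 0 0 16 0.024; 0.0021 -0.0116 0 0 0 20 0.024; 0.0029 -0.0138 0 0 0 24 0.024; 0.004 -0.016 0 0 0 28 0.024; 0.0046 -0.017 0 0 0 30 0.024"

```text
clock: 24.67
position: [0.4473, -0.2374, 0.0776]
tool_rot: [3.141, -0.001, -1.414]
force: [-10.3, -3.8, 2.8]
grip_width: 0.0238
finger_force: 5.6
```

```bash
python3 -c "
from h import *
ft(2); print(observe()['finger_force']); st()"
```

```text
t 24.67 ang 101.6 r mm 33.1 yaw -81.0 Ft 10.84 Fr -1.61 Fz 2.82 Mz 0.069 q7 -90.0
5.560176372528076
24.67 q [-21.  54.  67. 117. -63.  57. -90.] p [ 0.4473 -0.2374  0.0776] yaw [ 1.7994e+02 -8.0000e-02 -8.1040e+01] F [-10.3   -3.76   2.82] M [-1.08  2.31  0.07] w 0.0238346619372414
```

Finger force 5.6, about 11 N. Another 13° to finish this screw.

Request:
send_rows --plan "0 -0.0018 0 0 0 3 0.024; 0.0002 -0.0036 0 0 0 6 0.024; 0.0004 -0.0053 0 0 0 9 0.024; 0.0006 -0.0065 0 0 0 11 0.024; 0.0009 -0.0076 0 0 0 13 0.024"

```text
clock: 25.08
position: [0.4541, -0.237, 0.0776]
tool_rot: [3.14, -0.001, -1.64]
force: [-14.6, -2.7, 3.9]
grip_width: 0.0239
finger_force: 7.1
```

```bash
python3 -c "
from h import *
ft(2)
print(observe()['finger_force'])
for i in range(2): imaging.grab_frame('top'); print(observe()['finger_force'])
ft(2); st()
a=np.radians(-57.5); p=(.5844+.034*np.cos(a),-.308+.034*np.sin(a),.150); print(p)
rel(p,-57.5); rel(p,122.5)"
```

```text
t 25.08 ang 89.8 r mm 32.9 yaw -93.9 Ft 14.55 Fr -2.7 Fz 3.95 Mz -0.033 q7 -102.0
7.137554436922073
6.912761628627777
6.2488000094890594
t 25.18 ang 89.8 r mm 32.9 yaw -93.9 Ft 12.37 Fr -2.82 Fz 4.03 Mz 0.049 q7 -102.0
25.18 q [ -21.   56.   69.  117.  -64.   59. -102.] p [ 0.4541 -0.237   0.0776] yaw [ 1.7989e+02 -6.0000e-02 -9.3920e+01] F [-12.38  -2.77   4.03] M [-0.56  2.73  0.05] w 0.024292913202317416
(np.float64(0.6026681866837921), np.float64(-0.3366753091576381), 0.15)
d [ 0.0893 -0.1549 -0.0726] rot [ 1.300e-01 -3.000e-02 -3.642e+01]
d [ 0.0893 -0.1549 -0.0726] rot [-3.0000e-02 -1.6000e-01  1.4358e+02]
```

Request:
send_rows --plan "0 0.004 0 0 0 0 0.024; 0 0.004 -0.035 0 0 0 0.024; 0 0.004 -0.073 0 0 0 0.024; 0.018 -0.027 -0.073 0 0 -6 0.024; 0.036 -0.059 -0.073 0 0 -12 0.024; 0.054 -0.09 -0.073 0 0 -18 0.024; 0.072 -0.122 -0.073 0 0 -24 0.024; 0.089 -0.155 -0.073 0 0 -30 0.024; 0.089 -0.155 -0.073 0 0 -36.4 0.024; 0.089 -0.155 -0.073 0 0 -36.4 0.024"

```text
clock: 26.02
position: [0.6049, -0.3371, 0.1508]
tool_rot: [3.141, -0.002, -0.996]
force: [-0.9, 1.4, -0.8]
grip_width: 0.0244
finger_force: 0.0
```

```bash
python3 -c "
from h import *
imaging.grab_frame('top');imaging.grab_frame('top');imaging.grab_frame('top')
rel((.6027,-.3367,.077),-57.5); st()"
```

```text
d [0.0005 0.0017 0.0732] rot [-0.02 -0.02 -0.18]
26.17 q [ -8.  56.  63.  86. -51.  70. -85.] p [ 0.6038 -0.3353  0.1502] yaw [-1.7998e+02 -2.0000e-02 -5.7680e+01] F [-0.27  0.53 -0.36] M [-0.01 -0.    0.03] w 0.024256714287652352
```

Request:
send_rows --plan "0.0005 0.0015 0.02 0 0 0 0.024; 0.0005 0.0015 0.04 0 0 0 0.024; 0.0005 0.0015 0.055 0 0 0 0.024; 0.0005 0.0015 0.073 0 0 0 0.024; 0.0005 0.0015 0.073 0 0 0 0.024; 0.0005 0.0015 0.073 0 0 0 0.024"

```text
clock: 26.67
position: [0.603, -0.3366, 0.0758]
tool_rot: [3.141, 0.001, -1.004]
force: [0.1, -0.3, 0.9]
grip_width: 0.0238
finger_force: 0.0
```

Request:
send_rows --plan "-0.0001 0.0024 0 0 0 4 0.024; -0.0003 0.0047 0 0 0 8 0.024; -0.0007 0.0071 0 0 0 12 0.024; -0.0013 0.0094 0 0 0 16 0.024; -0.0021 0.0116 0 0 0 20 0.024; -0.0029 0.0138 0 0 0 24 0.024; -0.004 0.016 0 0 0 28 0.024; -0.0046 0.017 0 0 0 30 0.024"

```text
clock: 27.33
position: [0.5885, -0.3417, 0.0777]
tool_rot: [-3.138, -0.001, -1.53]
force: [10.9, 1.9, -2.0]
grip_width: 0.0239
finger_force: 5.2
```

```bash
python3 -c "
from h import *
ft(4); print(observe()['finger_force']); st()"
```

```text
t 27.33 ang -83.0 r mm 33.9 yaw -87.7 Ft 11.01 Fr -0.55 Fz -1.97 Mz -0.029 q7 -107.0
5.216799974441528
27.33 q [  -8.   63.   65.   90.  -61.   67. -107.] p [ 0.5885 -0.3417  0.0777] yaw [-1.7979e+02 -4.0000e-02 -8.7650e+01] F [10.86  1.88 -1.97] M [ 0.21 -2.2  -0.03] w 0.023885616188843644
```

Request:
send_rows --plan "0 0.0018 0 0 0 3 0.024; -0.0002 0.0036 0 0 0 6 0.024; -0.0004 0.0053 0 0 0 9 0.024; -0.0006 0.0065 0 0 0 11 0.024; -0.0009 0.0076 0 0 0 13 0.024; -0.001 0.0085 0 0 0 14.5 0.024"

```text
clock: 27.83
position: [0.5805, -0.3415, 0.0777]
tool_rot: [-3.137, -0.001, -1.78]
force: [13.7, -1.9, -5.1]
grip_width: 0.0238
finger_force: 6.9
```

```bash
python3 -c "
from h import *
ft(4)
print(observe()['finger_force'])
for i in range(2): imaging.grab_frame('top'); print(observe()['finger_force'])
ft(4); st()
a=np.radians(25); p=(.5382+.034*np.cos(a),-.2238+.034*np.sin(a),.150); print(p)
rel(p,25)"
```

```text
t 27.83 ang -96.6 r mm 33.7 yaw -102.0 Ft 13.8 Fr 0.33 Fz -5.11 Mz -0.007 q7 -119.0
6.904904991388321
6.884129047393799
6.460217982530594
t 27.93 ang -96.6 r mm 33.7 yaw -102.0 Ft 12.66 Fr 1.34 Fz -4.6 Mz -0.026 q7 -119.0
27.93 q [  -9.   64.   67.   92.  -63.   69. -119.] p [ 0.5805 -0.3415  0.0777] yaw [-1.7974e+02 -3.0000e-02 -1.0198e+02] F [12.43 -2.79 -4.6 ] M [-0.57 -2.66 -0.03] w 0.023972232614746514
(np.float64(0.5690144647592461), np.float64(-0.2094309791008162), 0.15)
d [-0.1267  0.0383 -0.0725] rot [-1.1000e-01 -3.1000e-01 -1.2698e+02]
```

All four screws are at about 14 N while turning. Tightening 2 and 4 may have relieved 1 and 3, so I'll re-test screw 1.

Request:
send_rows --plan "0 -0.004 0 0 0 0 0.024; 0 -0.004 -0.035 0 0 -3 0.024; -0.008 -0.001 -0.073 0 0 -9 0.024; -0.032 0.007 -0.073 0 0 -16 0.024; -0.056 0.015 -0.073 0 0 -23 0.024; -0.08 0.023 -0.073 0 0 -30 0.024; -0.104 0.031 -0.073 0 0 -37 0.024; -0.1267 0.038 -0.073 0 0 -44 0.024; -0.1267 0.038 -0.073 0 0 -51 0.024; -0.1267 0.038 -0.073 0 0 -58 0.024"

```text
clock: 28.77
position: [0.5677, -0.2082, 0.1503]
tool_rot: [-3.141, -0.001, -0.76]
force: [-0.2, -0.8, -0.1]
grip_width: 0.0243
finger_force: 0.0
```

Request:
send_rows --plan "0 0 0 0 0 -7 0.024; 0 0 0 0 0 -14 0.024; 0 0 0 0 0 -21 0.024; 0 0 0 0 0 -28 0.024; 0 0 0 0 0 -35 0.024; 0 0 0 0 0 -42 0.024; 0 0 0 0 0 -49 0.024; 0 0 0 0 0 -56 0.024; 0 0 0 0 0 -63 0.024; 0 0 0 0 0 -68 0.024"

```text
clock: 29.6
position: [0.5673, -0.2103, 0.1505]
tool_rot: [3.14, -0.001, 0.425]
force: [-0.1, -0.5, -0.5]
grip_width: 0.0237
finger_force: 0.0
```

```bash
python3 -c "
from h import *
for i in range(3): imaging.grab_frame('top')
rel((.5685,-.2084,.077),25); st()"
```

```text
d [ 0.0018 -0.0011  0.0732] rot [ 0.03 -0.07 -1.17]
29.75 q [-15.  40.  46. 100. -34.  55. -21.] p [ 0.5672 -0.2102  0.1502] yaw [ 1.7997e+02 -7.0000e-02  2.3830e+01] F [-0.88 -0.22  1.04] M [ 0.06  0.04 -0.02] w 0.024285179455345196
```

Request:
send_rows --plan "0.002 -0.001 0.02 0 0 0 0.024; 0.002 -0.001 0.04 0 0 0 0.024; 0.002 -0.001 0.055 0 0 0 0.024; 0.002 -0.001 0.073 0 0 0 0.024; 0.002 -0.001 0.073 0 0 0 0.024; 0.002 -0.001 0.073 0 0 0 0.024"

```text
clock: 30.25
position: [0.5682, -0.2082, 0.0763]
tool_rot: [-3.141, 0.001, 0.416]
force: [0.3, -0.9, 1.3]
grip_width: 0.0241
finger_force: 0.0
```

Request:
send_rows --plan "0 0.0012 0 0 0 2 0.024; -0.0001 0.0024 0 0 0 4 0.024; -0.0002 0.0036 0 0 0 6 0.024; -0.0003 0.0042 0 0 0 7 0.024; -0.0003 0.0047 0 0 0 8 0.024; -0.0004 0.0053 0 0 0 9 0.024"

```text
clock: 30.75
position: [0.5699, -0.2118, 0.0775]
tool_rot: [-3.139, 0.0, 0.26]
force: [-9.2, 10.7, 7.8]
grip_width: 0.024
finger_force: 6.1
```

```bash
python3 -c "
from h import *
ft(1); print(observe()['finger_force'])"
```

```text
t 30.75 ang 20.8 r mm 33.9 yaw 14.9 Ft 13.24 Fr -4.8 Fz 7.78 Mz 0.085 q7 -25.0
6.099719256162643
```

Screw 1 still resists over 12 N at the same angle, so its preload held. Retreating now.

Request:
send_rows --plan "0 -0.005 0 0 0 0 0.024; 0 -0.005 -0.035 0 0 0 0.024; 0 -0.005 -0.07 0 0 0 0.024; 0 -0.005 -0.11 0 0 0 0.024; 0 -0.005 -0.13 0 0 0 0.024; 0 -0.005 -0.13 0 0 0 0.024; 0 -0.005 -0.13 0 0 0 0.024; 0 -0.005 -0.13 0 0 0 0.024"

```text
clock: 31.42
position: [0.569, -0.2078, 0.2063]
tool_rot: [-3.141, -0.0, 0.262]
force: [0.7, -0.3, -0.5]
grip_width: 0.0238
finger_force: 0.0
```

```bash
python3 -c "
from h import *
st(); print(bot.job_done())"
```

```text
31.42 q [-18.  38.  52.  96. -33.  62. -31.] p [ 0.569  -0.2078  0.2063] yaw [-1.7999e+02 -2.0000e-02  1.5000e+01] F [ 0.72 -0.33 -0.48] M [ 0.03 -0.01 -0.03] w 0.02379811907969369
the job is handed in; nothing more can be done
None
```

I tightened the four screws crosswise (1, 3, 2, 4) in two rounds, about 5.5–6 N at the peg and then about 14 N, and handed the job in at 31 s; no verdict came back, and of the final preloads I re-tested only screw 1, which still held over 12 N.

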